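Fold down the ratcheted board rest

ROBOT

A 6-joint arm with a two-finger parallel gripper is mounted at the origin on the work surface. World frame = base frame: x ahead of the robot, y to its left, z up, the work surface at z = 0. Lengths are in m, angles in rad, forces in N, time in s.
With the tool pointing down it reaches from about 0.35 to 1 m from the base axis. Payload 7.1 kg.
Tool frame: the origin (TCP) lies between the finger pads; the fingertips stand 22 mm ahead of it and the grasp point (between the pads) lies 3 mm ahead of it; z points along the fingers, y is the line along which they close (so a half turn about z gives the same grasp; the last joint's range is limited). The gripper opens to 85 mm and grips with 20 to 120 N. Pads are 22 mm wide; open, the fingers measure 114 mm over their backs; the gripper's body (76 mm by 85 mm) begins 54 mm behind the grasp point. The pads swing forward as they close: fully open they stand 13 mm farther back than shut.
Start: joints at [1.271, 0.423, 1.63, -0, 1.089, -0.019], TCP at [0.173, 0.601, 0.253] pointing down, gripper open.
Joint ranges: [-3, 3], [-0.9, 2.11], [0.09, 2.58], [-1.31, 4.45], [0.11, 2.69], [-2.54, 2.54]. Speed limits (rad/s): [2.39, 2.39, 3.01, 3.14, 3.14, 3.14].

INTERFACE

Orientations are given as a rotation vector (axis times angle).
In Python, from rig import manip gives the robot as it stands. The module is installed in compiled form; this text tells all that it offers. Calls block until the motion is done:
- manip.move_to(position, orientation): joint-space move of the TCP to a pose.
- manip.servo_line(position, orientation=None, rate=0.15): straight line of the TCP; orientation=None keeps the orientation; rate is the mean speed in m/s.
- manip.set_joints(angles): joint-space move.
- manip.command_gripper(opening, f_grip=None): finger opening in m; f_grip is the grip in N (None keeps the last); returns when the fingers have stopped.
- manip.hold(seconds).
- manip.solve_ik(position, orientation): joint angles nearest the present ones, or None.
- manip.camera(name): name is "side" or "top" or "wrist"; returns a dict with "image" (420x560x3 uint8, red, green, blue), "fx", "fy", "cx", "cy" (pixels), "cam_to_world" (4x4, takes a point from camera to world coordinates); the wrist camera has in their place "mount" (4x4, takes a point from camera to tool coordinates, whose origin is the TCP and whose axes are the flange's). Camera axes: x right, y down, z forward; pixel columns grow to the right and rows downward; lengths in m; the calibration is good to about 2 mm. A picture is of the moment at which its call begins: read the wrist's pose just before it. There is no depth.
A pose or a line that the arm cannot do raises manip.IKError and nothing moves.
- manip.sign_off(): hands the job in; it is judged then, once.
Readings, each from a call of its own:
- manip.get_time(): time.
- manip.get_joint_positions(): joint angles.
- manip.get_joint_vel(): joint speeds.
- manip.get_tau(): joint torques, N m.
- manip.get_position(): TCP position.
- manip.get_ee_rot(): TCP orientation.
- manip.get_contact_force(): force on the tool from outside, world axes, zero at the start.
- manip.get_torque(): the same for the moment, N m.
- manip.get_width(): finger opening in m.
- manip.get_grip_force(): force on a finger pad.
Only numpy, scipy, OpenCV 4.12 (cv2) and the standard library are available. Lean on these libraries where they do the work, as an engineer would, in place of code of your own. Each camera call takes 0.05 s, during which the arm holds its last target. There are 200 camera calls.

TASK

The bench has two green board rests, and one of them still has its arm ratcheted up. Press that rest's yellow pawl tab down with the fingertips until it snaps over and stays free, then push the raised arm down by its orange end until it lies level on its rubber stop, like the arm of the other rest, and leave it there. Only press and push: do not pull the arm up higher, and do not pick up or knock aside the jars, cup, tin and tools around it.

Things in the scene. Friction and masses are not known exactly. Their poses are not given: they have to be found in the camera images.
- rest: The board rest whose arm is up, fixed; green base 250 x 80 x 10 mm. Origin: centre of its underside; x runs level from the pawl end to the arm end, y across, z up. The arm's pivot lies along y, 110 mm straight above the origin, between green side plates 46 mm apart over their outsides (x -78 to 22 mm, to 118 mm high; to 150 mm by the pawl pivot). Rubber stop under the arm at x = 100 mm.
- rest_arm (a joint): Angle of the raised arm above level, rad: 0 = level on its stop, 0.6 to 1.0 at the start, at most 1.15; falls as it is pushed down. A stiff hinge: with the pawl free it stays at any angle and takes 3 to 6 N on the orange end, more if moved fast. With the pawl engaged it may drop by up to one tooth (0.26), then is locked against going down; going up it clicks over the teeth.
- push_pad (a point): Centre of the top face of the orange end (50 mm along the arm, 44 wide, 24 thick) of the raised aluminium arm (24 wide, 22 deep). The point lies 180 mm along the arm from the pivot and 13 mm above its centre line, square to it; the arm ends 205 mm from the pivot. With the arm level the point is 123 mm above the bench.
- pawl (a joint): Angle of the pawl, rad, growing as the tab goes down: -0.17 to -0.04 = engaged in (or riding on) the teeth, 0.29 = fully free. Over-centre spring: pressing the tab takes about 4 to 6 N (up to 10 N if the arm is loaded against the teeth); past 0.07 it snaps over by itself to 0.29 and stays free.
- pawl_tab (a point): Centre of the top face of the yellow tab on the pawl's tail (34 mm along the rest, 36 across, 8 thick), on the side of the pivot away from the arm. The pawl pivots 60 mm behind the arm's pivot, 135 mm above the bench; the point lies 49 mm further back and 12 mm above that pivot (147 mm above the bench at -0.17). Pressed free it sinks to 124 mm, its end stop.
- other_rest: The second, identical board rest, fixed, its arm already level and its pawl free: nothing to do there. Origin and axes as for the first; its level arm reaches 205 mm along its x axis, 123 mm high; its teeth and freed pawl up to 185 mm high.
- jar_a: Paint jar with red lid, diameter 42, height 75 mm, standing loose; origin: centre of its underside.
- jar_b: Second paint jar with red lid, diameter 42, height 75 mm, standing loose; origin: centre of its underside.
- cup: White plastic mixing cup, rim diameter 64, height 60 mm, loose; origin: centre of its underside.
- brush: Paint brush 200 mm long lying on the bench beyond the rests, loose; lies along its x axis, origin on the underside.
- scraper: Scraper 210 mm long lying on the bench at the robot's right, loose; lies along its x axis, origin on the underside.
- sanding_block: Cork sanding block 45 x 65 x 28 mm (x, y, z), loose, on the bench behind the pawl end of the raised rest; origin: centre of its underside.
- filler_tin: Small filler tin with a blue band, diameter 45, height 50 mm, loose, beyond the arm end of the other rest; origin: centre of its underside.

How it is judged:
By the outcome, as a careful person would: the job done as asked, in the order asked, and still so for the second after the job is handed in, with the robot touching nothing.
It also fails if it takes over 46 s, if anything falls off the work surface, if the arm or the gripper's body presses on something with over 40 N, if the wrist force passes 120 N, or if a joint passes its speed limit or range.

## Working session

There is one attempt and no reset: what is moved stays moved. The work goes in short steps, each a Python script; the robot and the scene stay as the last script left them, time stands still between calls to the robot, and variables do not carry over. Pictures are saved under pics/ and viewed, at most 10 in all, crops included, and the job is handed in when it is done.

```bash
mkdir -p pics; python3 - <<'E'
from rig import manip
import cv2,numpy as np,pickle
d={}
for n in("side","top"):
    c=manip.camera(n);d[n]=c
    cv2.imwrite(f"pics/{n}.png",c["image"][:,:,::-1])
    print(n,c["fx"],c["fy"],c["cx"],c["cy"],np.round(c["cam_to_world"],3).tolist())
pickle.dump(d,open("c.pkl","wb"))
print(manip.get_time(),manip.get_ee_rot())
E
```

```text
side 434.33557002989295 434.33557002989295 278.418924319775 205.14151102407067 [[-0.998, -0.041, 0.056, 0.49], [-0.069, 0.509, -0.858, 1.164], [0.007, -0.86, -0.51, 0.807], [0.0, 0.0, 0.0, 1.0]]
top 383.87167074343694 383.87167074343694 283.7077877804817 217.57350553236668 [[-0.039, -0.978, 0.205, 0.394], [-0.999, 0.039, -0.004, -0.018], [-0.004, -0.205, -0.979, 1.096], [0.0, 0.0, 0.0, 1.0]]
0.1 [-4.39632964e-01 -3.11043291e+00  2.19286078e-03]
```

View pics/top.png

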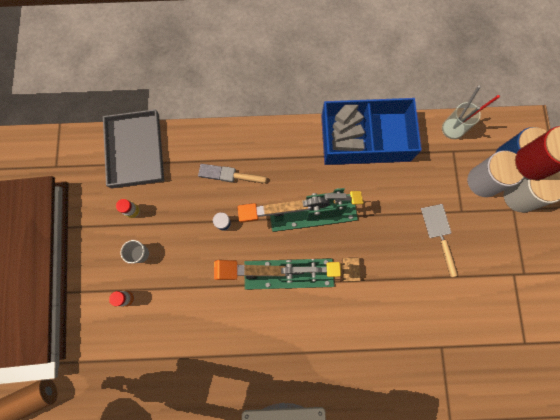

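View pics/side.png

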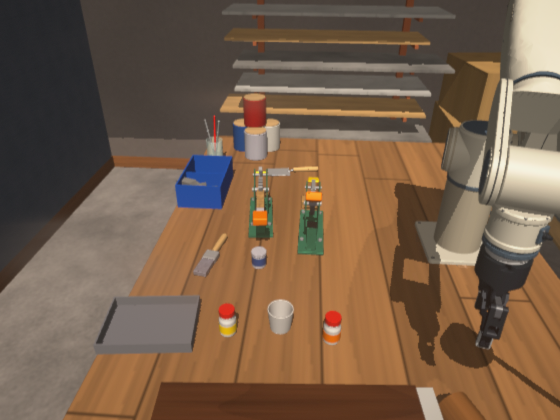

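The top view shows the raised rest nearest the robot: orange end at (226,270), yellow tab at (334,269), with the sanding block behind it at (352,268). The other rest lies further out, with the tin by its arm end at (222,221). The side view agrees: the orange end at (314,197) is raised. Next I measure these points.

```bash
cat > h.py <<'E'
import cv2,numpy as np
def blobs(img,lo,hi,amin=25):
    m=cv2.inRange(cv2.cvtColor(img,cv2.COLOR_RGB2HSV),lo,hi)
    n,l,s,c=cv2.connectedComponentsWithStats(m)
    return m,l,[(i,s[i],c[i]) for i in range(1,n) if s[i,4]>=amin]
def ray(c,uv,T=None):
    T=c["cam_to_world"] if T is None else T
    d=T[:3,:3]@np.array([(uv[0]-c["cx"])/c["fx"],(uv[1]-c["cy"])/c["fy"],1])
    return T[:3,3],d
def plane(c,uv,z,T=None):
    o,d=ray(c,uv,T); return o+d*(z-o[2])/d[2]
def tri(r1,r2):
    (o,d),(p,e)=r1,r2
    s=np.linalg.lstsq(np.c_[d,-e],p-o,rcond=None)[0]
    a,b=o+s[0]*d,p+s[1]*e
    return (a+b)/2,np.linalg.norm(a-b)
E
python3 - <<'E'
import pickle
from h import *
d=pickle.load(open("c.pkl","rb"))
O=((5,190,120),(14,255,255));Y=((22,170,120),(32,255,255));G=((60,90,20),(90,255,140))
for n in d:
    for nm,k in(("O",O),("Y",Y),("G",G)):
        for i,s,c in blobs(d[n]["image"],*k)[2]: print(n,nm,s,np.round(c,1))
c=d["top"]
m,l,b=blobs(c["image"],*G)
ys,xs=np.nonzero(m); k=(ys>240)&(ys<310)&(xs>230)&(xs<345)
r=cv2.minAreaRect(np.c_[xs[k],ys[k]].astype(np.float32)); bp=cv2.boxPoints(r)
P=np.array([plane(c,u,0.01) for u in bp]);print(np.round(bp,1),np.round(P,3),P.mean(0))
E
```

```text
side O [306 193  16   8  28] [314.  198.7]
side O [253 211  14  15 166] [259.4 217.8]
side O [323 331  18  11 104] [330.7 337.3]
side Y [308 178  11   5  32] [313.2 179.5]
side Y [219 324  17  11 106] [227.5 329.7]
top O [238 204  20  18 300] [246.9 212.4]
top O [214 260  23  20 422] [225.2 269.7]
top Y [350 192   8  12  38] [353.1 198. ]
top Y [327 262  13  15 173] [333.  269.1]
top G [ 271  200   86   31 1159] [315.  216.9]
top G [246 261  19   3  40] [255.3 262.4]
top G [270 261  16   4  60] [277.5 262.5]
top G [292 260  20   6  93] [301.3 262.4]
top G [314 260  11   7  51] [319.  262.8]
top G [246 273  87  16 817] [288.6 281.3]
[[245.3 261.5]
 [331.4 259. ]
 [332.2 285.8]
 [246.  288.3]] [[ 0.499  0.092  0.01 ]
 [ 0.497 -0.152  0.01 ]
 [ 0.422 -0.149  0.01 ]
 [ 0.425  0.091  0.01 ]] [ 0.46065536 -0.02977674  0.01      ]
```

```bash
python3 - <<'E'
import pickle
from h import *
from rig import manip
d=pickle.load(open("c.pkl","rb"));t,s=d["top"],d["side"]
print("tab top@.147",plane(t,(333,269.1),.147),"tri",tri(ray(t,(333,269.1)),ray(s,(313.2,179.5))))
# orange ray vs arm circle
o,dd=ray(t,(225.2,269.7))
for z in(.2,.22,.24,.26,.28,.3):
    p=plane(t,(225.2,269.7),z); ys=p[1]+.030; print(z,p.round(3),"r",np.hypot(ys,z-.11).round(4),"ang",np.arctan2(z-.11,ys).round(3))
print("tri",tri(ray(t,(225.2,269.7)),ray(s,(314,196.))))
from scipy.spatial.transform import Rotation as R
print(R.from_rotvec(manip.get_ee_rot()).as_matrix().round(3))
w=manip.camera("wrist");print(w["mount"].round(3))
def down(a,tilt=0): pass
for yaw in(0,90,-90,180):
    M=R.from_euler('z',yaw,degrees=True)*R.from_euler('x',180,degrees=True)
    print(yaw,M.as_rotvec(),manip.solve_ik([.46,-.139,.25],M.as_rotvec()))
E
```

```text
tab top@.147 [ 0.45880369 -0.13728605  0.147     ] tri (array([ 0.45934656, -0.1384247 ,  0.13792033]), np.float64(0.0001474843121943436))
0.2 [0.464 0.119 0.2  ] r 0.1743 ang 0.542
0.22 [0.462 0.116 0.22 ] r 0.183 ang 0.645
0.24 [0.461 0.113 0.24 ] r 0.1934 ang 0.737
0.26 [0.459 0.11  0.26 ] r 0.2053 ang 0.819
0.28 [0.457 0.107 0.28 ] r 0.2184 ang 0.892
0.3 [0.456 0.104 0.3  ] r 0.2325 ang 0.956
tri (array([0.46150795, 0.1166097 , 0.21798861]), np.float64(0.0015463574403253586))
[[-0.961  0.277 -0.   ]
 [ 0.277  0.961 -0.001]
 [ 0.    -0.001 -1.   ]]
[[ 0.    -0.947 -0.322  0.083]
 [ 1.     0.    -0.    -0.001]
 [ 0.    -0.322  0.947 -0.12 ]
 [ 0.     0.     0.     1.   ]]
0 [3.14159265 0.         0.        ] [-3.18216230e-01  2.14786440e-01  1.94429834e+00 -4.44089210e-16
  9.82507871e-01  1.25258010e+00]
90 [2.22144147e+00 2.22144147e+00 1.36024059e-16] [-3.18216230e-01  2.14786440e-01  1.94429834e+00 -4.44089210e-16
  9.82507871e-01 -3.18216230e-01]
-90 [ 2.22144147e+00 -2.22144147e+00 -1.36024059e-16] None
180 [1.92367069e-16 3.14159265e+00 1.92367069e-16] [-0.31821623  0.21478644  1.94429834  0.          0.98250787 -1.88901256]
```

```bash
python3 - <<'E'
from h import *
from rig import manip
from scipy.spatial.transform import Rotation as R
q=[2.22144147,2.22144147,0]
manip.command_gripper(0.0)
manip.move_to([.459,-.141,.42],q)
manip.servo_line([.459,-.141,.28],rate=.15)
p=manip.get_position();rot=manip.get_ee_rot()
w=manip.camera("wrist")
T=np.eye(4);T[:3,:3]=R.from_rotvec(rot).as_matrix();T[:3,3]=p;T=T@w["mount"]
cv2.imwrite("pics/w1.png",w["image"][:,:,::-1])
print(p,manip.get_time(),manip.get_width())
for i,s,c in blobs(w["image"],(22,150,100),(34,255,255),100)[2]:
    print(s,c,plane(w,c,.147,T)); 
    for u in((s[0],s[1]),(s[0]+s[2],s[1]+s[3])): print(plane(w,u,.147,T))
E
```

```text
[ 0.45953644 -0.14111312  0.28072635] 4.9083 0.00014096814759546926
[ 259  186   40   36 1382] [278.36541245 203.81910275] [ 0.45848905 -0.13644667  0.147     ]
[ 0.44174298 -0.12032883  0.147     ]
[ 0.47707095 -0.15357177  0.147     ]
[434 255  45  25 795] [455.53081761 267.15849057] [ 0.62686134 -0.1993872   0.147     ]
[ 0.60425155 -0.18656576  0.147     ]
[ 0.65218127 -0.21334633  0.147     ]
```

View pics/w1.png

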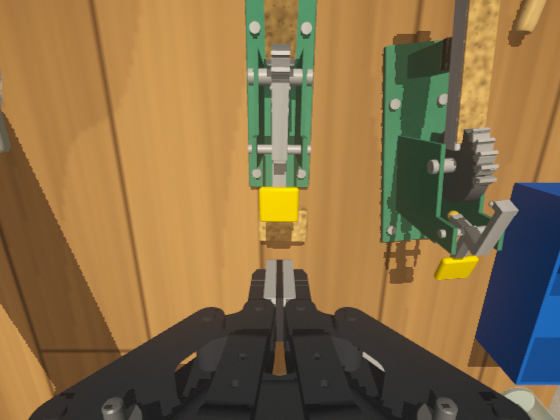

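The tab fills (259–299, 186–222) and measures 35 x 33 mm at z = 0.147, centred at (0.4585, -0.1365), which matches the given size. Pressing it now.

```bash
python3 - <<'E'
from h import *
from rig import manip
x,y=.4585,-.140
manip.servo_line([x,y,.178],rate=.12)
f0=manip.get_contact_force()[2]; peak=0
for z in np.arange(.172,.148,-.003):
    manip.servo_line([x,y,z],rate=.03)
    f=manip.get_contact_force()[2]-f0; peak=max(peak,f)
    print(round(z,3),manip.get_position()[2].round(4),round(f,2))
    if f>25 or (peak>2.5 and f<.5 and z<.158): break
manip.servo_line([x,y,.28],rate=.15)
w=manip.camera("wrist");cv2.imwrite("pics/w2.png",w["image"][:,:,::-1])
for i,s,c in blobs(w["image"],(22,150,100),(34,255,255),100)[2]: print(s,c)
s=manip.camera("side");cv2.imwrite("pics/s2.png",cv2.resize(s["image"][140:260,220:380,::-1],None,fx=4,fy=4))
print(manip.get_time())
E
```

```text
0.172 0.172 0.23
0.169 0.1688 1.24
0.166 0.1658 -0.58
0.163 0.1631 0.95
0.16 0.1598 1.47
0.157 0.1566 -0.19
0.154 0.1537 0.58
0.151 0.1508 -1.12
[ 261  184   40   30 1062] [280.47645951 198.11487759]
[437 257  45  25 798] [458.2481203  269.31453634]
9.1167
```

View pics/w2.png

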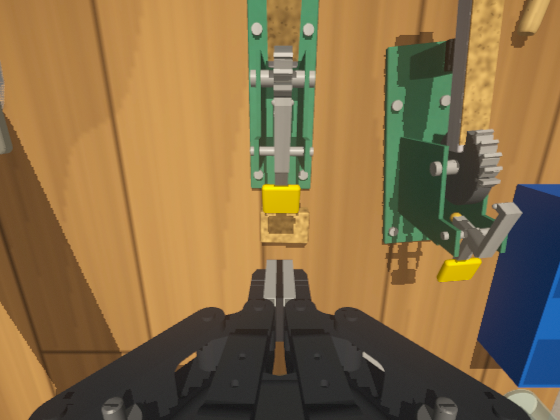

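View pics/s2.png

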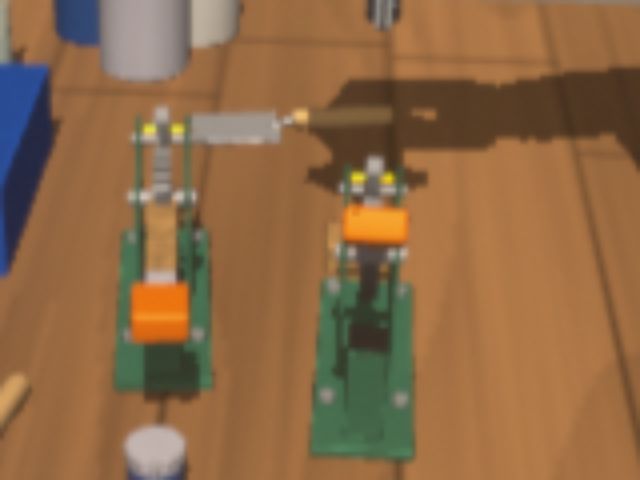

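The tab has tilted down: its image shrank from 36 to 30 rows. The pawl nose stands up at (375,165), as on the freed pawl of the other rest at (162,115), so the pawl is over. Now I push the orange end along its arc, stopping early on high force.

```bash
python3 - <<'E'
from h import *
from rig import manip
x=.461;y0=-.0285
def pose(a): return [x,y0+.18*np.cos(a)-.013*np.sin(a)-.002,.11+.18*np.sin(a)+.013*np.cos(a)+.022]
manip.servo_line([.4585,-.14,.37],rate=.2)
manip.servo_line([x,pose(.75)[1],.37],rate=.25)
manip.servo_line(pose(.85),rate=.15)
f0=manip.get_contact_force()[2];ok=True
for a in np.arange(.8,.01,-.06):
    manip.servo_line(pose(a),rate=.045)
    f=manip.get_contact_force()[2]-f0
    print(round(a,2),manip.get_position().round(4),round(f,1))
    if f>18: ok=False;break
if ok:
    px=pose(0)
    for z in np.arange(.146,.139,-.0015):
        manip.servo_line([px[0],px[1],z],rate=.02); manip.hold(.15)
        f=manip.get_contact_force()[2]-f0
        print(round(z,4),manip.get_position()[2].round(4),round(f,1))
        if f>14: break
s=manip.camera("side");cv2.imwrite("pics/s3.png",cv2.resize(s["image"][140:260,220:380,::-1],None,fx=4,fy=4))
print(manip.get_time())
E
```

```text
0.8 [0.461  0.0859 0.2703] -0.4
0.74 [0.4608 0.0939 0.2627] -0.3
0.68 [0.4608 0.1014 0.255 ] -0.8
0.62 [0.4608 0.1086 0.2469] -0.2
0.56 [0.4608 0.1154 0.2383] -0.9
0.5 [0.4609 0.1215 0.2294] -1.0
0.44 [0.4609 0.1271 0.2201] -0.0
0.38 [0.4609 0.132  0.2105] -0.7
0.32 [0.4609 0.1364 0.2006] -0.3
0.26 [0.4608 0.1403 0.1905] -1.4
0.2 [0.4608 0.1434 0.1801] -1.2
0.14 [0.4608 0.146  0.1696] -1.7
0.08 [0.4608 0.1479 0.1589] -0.1
0.02 [0.4608 0.1492 0.1482] -0.5
0.146 0.146 -0.4
0.1445 0.145 5.5
0.143 0.1448 23.4
18.3083
```

View pics/s3.png

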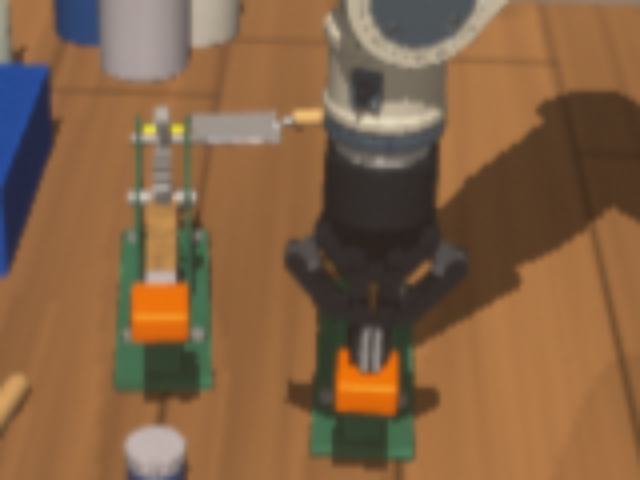

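The orange end is down under the fingertips at (368,382). The tip stopped firmly at 0.123 m, which is the level height. I retreat and check.

```bash
python3 - <<'E'
from h import *
from rig import manip
p=manip.get_position()
manip.servo_line([p[0],p[1],.33],rate=.15)
manip.move_to([.36,.35,.40],[2.22144147,2.22144147,0])
s=manip.camera("side");t=manip.camera("top")
i1=cv2.resize(s["image"][140:260,220:380],(400,300));i2=cv2.resize(t["image"][170:320,200:400],(400,300))
cv2.imwrite("pics/f.png",np.hstack([i1,i2])[:,:,::-1])
for c in(s,t):
    for i,b,m in blobs(c["image"],(5,190,120),(14,255,255))[2]: print(b,m.round(1),plane(c,m,.123).round(3))
print(manip.get_time())
E
```

```text
[253 211  14  15 166] [259.4 217.8] [0.616 0.091 0.123]
[304 227  15  17 192] [311.  234.9] [0.464 0.168 0.123]
[323 331  18  11 103] [330.7 337.3] [0.422 0.533 0.123]
[238 204  20  18 300] [246.9 212.4] [0.615 0.074 0.123]
[208 264  20  18 312] [217.7 273. ] [0.462 0.15  0.123]
20.7417
```

View pics/f.png

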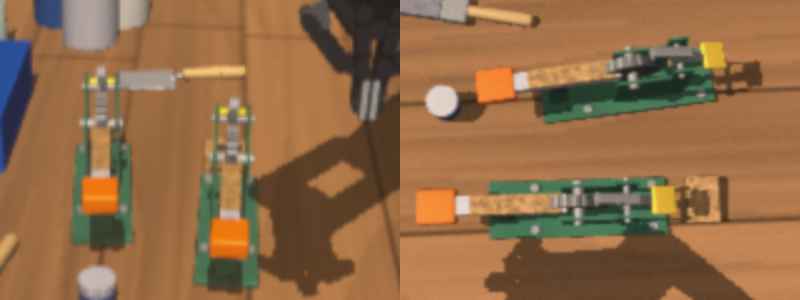

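The arm lies level, with its orange pad at (0.462, 0.150), where a level arm should put it. The pawl is free and nothing around it has moved.

```bash
python3 -c "
from rig import manip
print(manip.sign_off())"
```

```text
the job is handed in; nothing more can be done
None
```

The job is handed in: I pressed the pawl free, then pushed the raised arm down level onto its stop; the last pictures, about 21 s in, show nothing nearby moved.

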